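Roll-check a grinding wheel into its notch

TASK

Roll the larger of the two standing grinding wheels on its rim along its own lane of the wooden board, over the low aluminium ridge, and leave it standing by itself in the notch between the ridge and the end stop. It must truly roll, not skid along: do not lift it off the board, let it fall over, or fling it, and leave the smaller wheel standing where it is.

Things in the scene. Friction and masses are not known exactly. Their poses are not given: they have to be found in the camera images.
- large_wheel: Loose grey grinding wheel standing on its rim in the near or far lane: 72 mm diameter, 24 mm thick, 0.25 kg, on a fixed steel axle 12 mm in diameter jutting 18 mm from each face. Origin at its centre, 36 mm over the board; y along the axle, z up at the start, turning as it rolls. Pushed from behind it rolls, most surely on both axle ends, and rolls on until stopped.
- small_wheel: The smaller wheel, to be left standing: same look and axle (60 mm long in all), but 50 mm in diameter, 24 mm thick. Loose, on its rim in the other lane. Origin at its centre, 25 mm over the board; y along the axle.
- notch_near (a point): Spot on the board's top (18 mm over the table) under the seated wheel's centre, in the lane nearer the robot. A fixed aluminium frame makes the notch: ridge 3 mm high, 4 mm wide, centred 18.5 mm before this point; end stop 12 mm high, its face 29 mm beyond. y: along the lane, the way to roll; x: across the lanes, away from the robot. Play in the notch about 2 mm.
- notch_far (a point): The same spot in the far lane, 130 mm in +x of notch_near; same axes. Fixed board 260 x 420 x 18 mm; each lane is 32 mm wide, straight along y through its notch point, between guide strips 8 mm wide and 6 mm high. A loose brass collet 17 mm high stands midway between the lanes.

How it is judged (in metres and radians):
On the way:
1. the large wheel has rolled half a turn (to within about 30 degrees) on the board (angle between large_wheel's own z axis and vertical above 2.6 rad).
At the end, for the whole second after the job is handed in: The large wheel stands at rest on its rim in the notch of its lane, its centre within 12 mm horizontally of the notch point, its axle within 20 degrees of level and its centre less than 8 mm above its standing height; the small wheel still stands upright within 30 mm of where it was ((horizontal distance between large_wheel and notch_near below 0.012 m or horizontal distance between large_wheel and notch_far below 0.012 m) and angle between large_wheel's own y axis and vertical between 1.22 and 1.92 rad and height (world z) of large_wheel below 0.062 m and linear speed of large_wheel below 0.02 m/s and angle between small_wheel's own y axis and vertical between 1.22 and 1.92 rad and distance of small_wheel from where it was at the start of the episode below 0.03 m); the robot touches nothing.
It fails at once if the large wheel is lifted off the board (its centre more than 16 mm above its standing height) (height (world z) of large_wheel above 0.07 m).
It fails at once if the large wheel falls over (its axle tilts more than 30 degrees) (angle between large_wheel's own y axis and vertical below 1.047 rad or angle between large_wheel's own y axis and vertical above 2.094 rad).
It fails at once if the large wheel is flung (faster than 0.5 m/s) (linear speed of large_wheel above 0.5 m/s).
It fails at once if the small wheel is rolled away (over 30 mm) or knocked over (distance of small_wheel from where it was at the start of the episode above 0.03 m or not (angle between small_wheel's own y axis and vertical between 1.22 and 1.92 rad)).
It also fails if it takes over 35 s, if anything falls off the work surface, if the arm or the gripper's body presses on something with over 40 N, if the wrist force passes 120 N, or if a joint passes its speed limit or range.

ROBOT

A 6-joint arm with a two-finger parallel gripper is mounted at the origin on the work surface. World frame = base frame: x ahead of the robot, y to its left, z up, the work surface at z = 0. Lengths are in m, angles in degrees, forces in N, time in s.
With the tool pointing down it reaches from about 0.4 to 0.825 m from the base axis. Payload 7 kg.
Tool frame: the origin (TCP) lies at the very end of the fingers, on their centre line; the grasp point (between the pads) lies 19 mm behind it (r.hold_point_z is the distance from the TCP to the grasp point, in m); z points along the fingers, y is the line along which they close (so a half turn about z gives the same grasp; the last joint's range is limited). The gripper opens to 88 mm and grips with 3 to 60 N. Pads are 19 mm wide; open, the fingers measure 130 mm over their backs; the gripper's body (78 mm by 193 mm) begins 47 mm behind the grasp point.
Start: joints at [84.46, 20.546, 0.682, 0, -70.136, -16.507], TCP at [0.253, 0.626, 0.227] pointing down, gripper open.
Joint ranges: [-176.03, 176.03], [-82.01, 121.73], [-58.28, 71.71], [-173.87, 95.51], [-174.79, -0.11], [-173.66, 173.66]. Speed limits (degrees/s): [136.94, 136.94, 172.46, 180, 180, 180].

INTERFACE

Orientations are given as [roll, pitch, yaw] about the fixed x, y, z axes, in that order (R = Rz(yaw) Ry(pitch) Rx(roll)).
In Python, from plant import telemetry, vision, workorder, r gives the robot as it stands.
- The arm moves only by the tool move_arm, never from a script. Its argument "plan" is a list of rows, each a list of 7 numbers: the opening, from -1 (shut) to 1 (fully open), so that 0 is half open, then the shift along the world's x, y, z in m, then the turn, a rotation vector about the world's x, y, z in degrees. In form: [[fingers, dx, dy, dz, ax, ay, az], ...]. A call has 1 to 20 rows; each row shifts and turns the commanded pose from where the row before left it; what a row does not reach is not made up. A row lasts 1/8 s, in which the tool goes at most 62.5 mm and 10.7 degrees, less where a joint would pass 70% of its speed; a pose out of reach is approached as far as the arm can. A call is refused whole if a number of a shift passes 0.0625 or a number of a turn 10.7, either way. A call with a gripper value outside its range is refused whole. The fingers move at their own pace and stop on an object; "force" is the grip in N (left out, the last holds). Time passes only in rows, so rows that do not move let the fingers close. It gives the time, the measured TCP pose, the force, the opening and the grip force at its end, in the units of the state.
- telemetry.get_state(): the state, without advancing time (a new reading comes with each control period).
- vision.capture(name): name is "scene" or "top" or "wrist"; returns a dict with "img" (400x640x3 uint8, red, green, blue), "depth" (400x640 float32, m along the optical axis (not along the pixel's ray), 0 where there is no reading), "intrinsics" (3x3 intrinsics, pixels), "R" (3x3) and "t" (3): a world point X has camera coordinates R X + t. Camera axes: x right, y down, z forward; pixel columns grow to the right and rows downward; lengths in m; the calibration is good to about 2 mm. A picture is of the moment at which its call begins.
- workorder.close_job(): hands the job in; it is judged then, once.
The state is a dict: "time_s": time; "joints": joint angles; "qd": joint speeds; "joint_torque": joint torques, N m; "tcp_pos": TCP position; "eef_rot": TCP orientation; "contact_force": force on the tool from outside, world axes, zero at the start; "moment": the same for the moment, N m; "gripper_width": finger opening in m; "gripper_force": force on a finger pad.
Only numpy, scipy, OpenCV 4.12 (cv2) and the standard library are available. Lean on these libraries where they do the work, as an engineer would, in place of code of your own. Each camera call takes 0.05 s, during which the arm holds its last target. There are 200 camera calls.

## Working session

There is one attempt and no reset: what is moved stays moved. The work goes in short steps, Python scripts to look and compute and a tool call to move; the robot and the scene stay as the last step left them, time stands still between calls to the robot, and variables do not carry over. Pictures are saved under pics/ and viewed, at most 10 in all, crops included, and the job is handed in when it is done.

Besides the shell and the picture viewer there is one more tool, called after ">>>" as name([rows], argument=value, ...), one row to a line, values as JSON. move_arm: Moves the arm, as the interface text tells. Its arguments: {"type":"object","properties":{"plan":{"type":"array"},"force":{"type":"number"}},"required":["plan"]}

```bash
mkdir -p pics; python3 - <<'E'
from plant import telemetry, vision, workorder, r
import cv2,numpy as np
for n in ("scene","top"):
    c=vision.capture(n); cv2.imwrite(f"pics/{n}0.png",c["img"][:,:,::-1]); np.savez(f"{n}0.npz",**c)
s=telemetry.get_state();print(s["time_s"],s["tcp_pos"],s["eef_rot"],s["gripper_width"],r.hold_point_z)
E
```

```text
0.1 [0.25324258 0.62523159 0.22573906] [ 1.79917958e+02 -6.51915858e-03 -2.20532494e+01] 0.08753900909470909 0.0188
```

View pics/scene0.png

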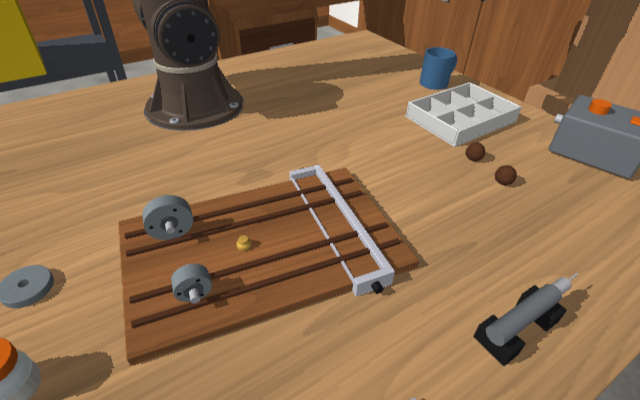

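View pics/top0.png

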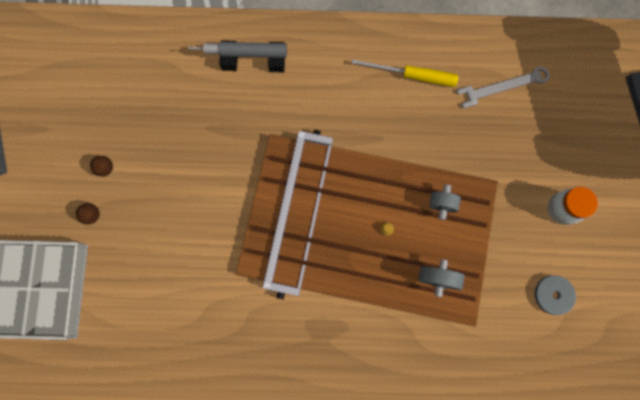

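```bash
cat > h.py <<'E'
import numpy as np,cv2
def cloud(c):
    d=c["depth"];K=c["intrinsics"];v,u=np.mgrid[:400,:640]
    P=np.stack([(u-K[0,2])/K[0,0]*d,(v-K[1,2])/K[1,1]*d,d],-1)
    return (P-c["t"])@c["R"]
def proj(c,X):
    p=(np.asarray(X)@c["R"].T+c["t"])@c["intrinsics"].T
    return p[...,:2]/p[...,2:]
def ortho(c,x0,x1,y0,y1,z,s):  # image: rows = x descending, cols = y descending; s m per px
    X,Y=np.meshgrid(np.arange(x1,x0,-s),np.arange(y1,y0,-s),indexing='ij')
    m=proj(c,np.stack([X,Y,np.full_like(X,z)],-1)).astype(np.float32)
    return cv2.remap(c["img"],m[...,0],m[...,1],cv2.INTER_CUBIC)
E
python3 - <<'E'
from h import *
c=np.load("top0.npz");P=cloud(c)
for n,(u,v) in dict(big=(442,277),small=(445,202),brass=(388,229),c1=(270,137),c2=(495,182),c3=(475,323),c4=(240,272),stop1=(303,140),stop2=(272,288),rid1=(327,145),rid2=(297,288),table=(400,360)).items(): print(n,P[v,u].round(4))
x,y,z=P[...,0],P[...,1],P[...,2]
cc=P[180:320,240:500].reshape(-1,3)
for lo,hi in((.05,.2),):
  m=cc[(cc[:,2]>lo)]
  print(len(m))
  from scipy.cluster.vq import kmeans2
  k,l=kmeans2(m[:,:2],np.array([P[277,442,:2],P[202,445,:2]]),minit='matrix')
  for i in(0,1):
    q=m[l==i];print(k[i],q.min(0),q.max(0),len(q))
ct=P[225,370,:2]; x0,x1,y0,y1=ct[0]-.2,ct[0]+.2,ct[1]-.27,ct[1]+.27
print("ortho x1,y1",x1,y1)
cv2.imwrite("pics/o.png",ortho(c,x0,x1,y0,y1,.018,.0007)[:,:,::-1])
E
```

```text
big [ 0.437  -0.187   0.0885]
small [ 0.5619 -0.1988  0.07  ]
brass [ 0.5183 -0.1082  0.0361]
c1 [0.6825 0.1038 0.0195]
c2 [ 0.6104 -0.3014  0.0195]
c3 [ 0.3646 -0.2574  0.0214]
c4 [0.439  0.1442 0.0189]
stop1 [0.6758 0.0435 0.0283]
stop2 [0.4133 0.087  0.0301]
rid1 [6.708e-01 1.000e-04 1.810e-02]
rid2 [0.4145 0.0448 0.0277]
table [ 0.2988 -0.1341 -0.0009]
1518
[ 0.43232443 -0.16117479] [ 0.40168834 -0.22697032  0.05008491] [0.46794817 0.00920609 0.90619749] 1038
[ 0.56617685 -0.20067652] [ 0.5375419  -0.22742205  0.05000897] [ 0.59535041 -0.1788468   0.07184899] 480
ortho x1,y1 0.726912916005809 0.19103314101248545
```

View pics/o.png

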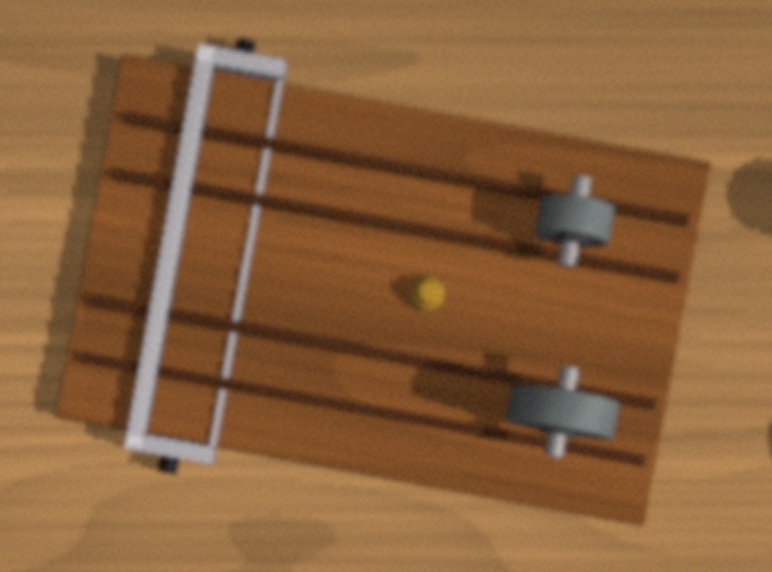

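```bash
python3 - <<'E'
from h import *
c=np.load("top0.npz");P=cloud(c)[160:330,380:500].reshape(-1,3)
a=np.radians(10.3);u=np.array([np.sin(a),np.cos(a)]);w=np.array([np.cos(a),-np.sin(a)])
n=np.array([.4813,.0489]);print("cam",-c["R"].T@c["t"])
Q=np.c_[(P[:,:2]-n)@u,(P[:,:2]-n)@w,P[:,2]]
for nm,m in dict(big=(abs(Q[:,1])<40e-3),small=abs(Q[:,1]-.13)<.04).items():
    q=Q[m&(Q[:,2]>.035)&(Q[:,2]<.1)];t=q[q[:,2]>q[:,2].max()-.004]
    ax=q[(q[:,2]<.064)]; print(nm,q.min(0),q.max(0),"top",t.mean(0))
    off=q[:,1]-t[:,1].mean()
    for sgn in(-1,1):
        e=q[(sgn*off>.017)];print("  axle",sgn,len(e),np.median(e,0),e.min(0),e.max(0))
E
```

```text
cam [0.40168834 0.00920609 0.90619749]
big [-0.27995698 -0.02993764  0.03516735] [-0.20887997  0.03029459  0.0932706 ] top [-2.44336651e-01 -2.08146050e-04  9.04906525e-02]
  axle -1 62 [-0.2440899  -0.02368969  0.05904706] [-0.25126061 -0.02993764  0.0534226 ] [-0.23897366 -0.01723914  0.0628445 ]
  axle 1 60 [-0.24407872  0.02344243  0.05929536] [-0.250582    0.01687264  0.05308709] [-0.23915858  0.03029459  0.06328914]
small [-0.25739585  0.0997031   0.03513242] [-0.20765314  0.16081448  0.07184899] top [-0.23218917  0.13019086  0.06923799]
  axle -1 60 [-0.23190534  0.10526276  0.04771563] [-0.2381882   0.0997031   0.04044231] [-0.22657992  0.11247078  0.05231415]
  axle 1 54 [-0.23161908  0.15389784  0.04803354] [-0.23867439  0.14726958  0.0433059 ] [-0.22655413  0.16081448  0.0522534 ]
```

>>> move_arm([
  [-0.09,0.045,-0.04,0,0,0,-4.35],
  [-0.09,0.045,-0.04,0,0,0,-4.35],
  [-0.09,0.045,-0.04,0,0,0,-4.35],
  [-0.09,0.045,-0.04,0,0,0,-4.35],
  [-0.09,0.045,-0.04,0,0,0,-4.35],
  [-0.09,0.045,-0.04,0,0,0,-4.35],
  [-0.09,0.045,-0.04,0,0,0,-4.35],
  [-0.09,0,-0.06,0,0,0,-4.35],
  [-0.09,0,-0.06,0,0,0,-4.35],
  [-0.09,0,-0.06,0,0,0,-4.35],
  [-0.09,0,-0.06,0,0,0,-4.35],
  [-0.09,0,-0.06,0,0,0,-4.35],
  [-0.09,0,-0.06,0,0,0,-4.35],
  [-0.09,0,-0.06,0,0,0,-4.35],
  [-0.09,-0.034,-0.038,0,0,0,-4.35],
  [-0.09,-0.034,-0.038,0,0,0,-4.35],
  [-0.09,-0.034,-0.038,0,0,0,-4.35],
  [-0.09,-0.034,-0.038,0,0,0,-4.35],
  [-0.09,0,0,0,0,0,0],
  [-0.09,0,0,0,0,0,0],
])

```text
time_s: 2.6
tcp_pos: [0.4324, -0.2265, 0.2266]
eef_rot: [-180.0, 0.0, -100.4]
contact_force: [-0.5, -0.9, 0.1]
gripper_width: 0.0398
gripper_force: 0.0
```

>>> move_arm([
  [-0.09,-0.001,0,-0.03,0,0,0],
  [-0.09,0,0,-0.03,0,0,0],
  [-0.09,0,0,-0.03,0,0,0],
  [-0.09,0,0,-0.03,0,0,0],
  [-0.09,0,0,-0.03,0,0,0],
  [-0.09,0,0,-0.02,0,0,0],
  [-0.09,0,0,-0.013,0,0,0],
  [-0.09,0,0,0,0,0,0],
  [-0.09,0,0,0,0,0,0],
])

```text
time_s: 3.72
tcp_pos: [0.4321, -0.2263, 0.0442]
eef_rot: [-179.9, -0.0, -100.3]
contact_force: [0.7, 0.0, 0.4]
gripper_width: 0.04
gripper_force: 0.0
```

```bash
python3 - <<'E'
from plant import vision
import cv2
c=vision.capture("scene"); cv2.imwrite("pics/s1.png",cv2.resize(c["img"][130:370,80:440,::-1],None,fx=2,fy=2))
E
```

```text
(no output)
```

View pics/s1.png

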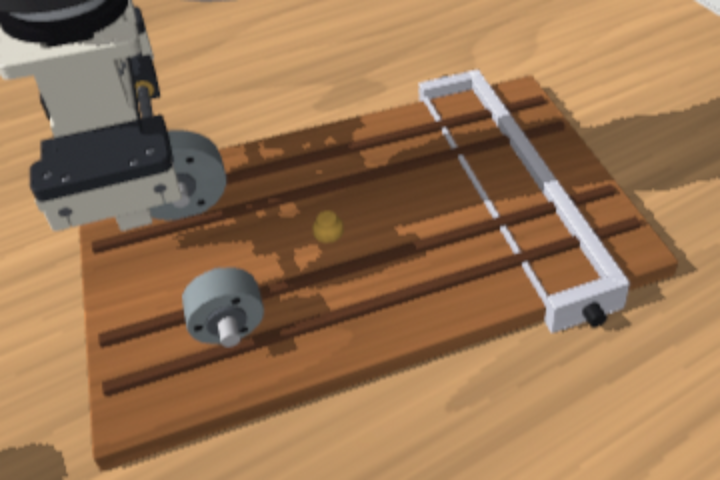

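>>> move_arm([
  [-0.09,0.0002,0.0049,0,0,0,0],
  [-0.09,0.0009,0.0049,0,0,0,0],
  [-0.09,0.0009,0.0049,0,0,0,0],
  [-0.09,0.0009,0.0049,0,0,0,0],
  [-0.09,0.0009,0.0049,0,0,0,0],
  [-0.09,0.0009,0.0049,0,0,0,0],
  [-0.09,0.0009,0.0049,0,0,0,0],
  [-0.09,0.0009,0.0049,0,0,0,0],
  [-0.09,0.0009,0.0049,0,0,0,0],
  [-0.09,0.0009,0.0049,0,0,0,0],
])

```text
time_s: 5.03
tcp_pos: [0.4397, -0.1771, 0.0436]
eef_rot: [180.0, -0.0, -100.3]
contact_force: [-0.3, -0.4, 0.2]
gripper_width: 0.0395
gripper_force: 0.0
```

```bash
cat > m.py <<'E'
from h import *
from plant import vision,telemetry
c=vision.capture("scene");P=cloud(c).reshape(-1,3);s=telemetry.get_state()
a=np.radians(10.3);u=np.array([np.sin(a),np.cos(a)]);w=np.array([np.cos(a),-np.sin(a)]);n=np.array([.4813,.0489])
Q=np.c_[(P[:,:2]-n)@u,(P[:,:2]-n)@w,P[:,2]];t=np.array(s["tcp_pos"])
print("tcp lane",(t[:2]-n)@u,(t[:2]-n)@w,t[2])
q=Q[(abs(Q[:,1])<.022)&(Q[:,2]>.035)&(Q[:,2]<.096)&(abs(Q[:,0]+.12)<.2)]
print("front of big",np.percentile(q[:,0],98),"center~",np.percentile(q[:,0],98)-.036, "face across",np.median(q[:,1]),"top",q[:,2].max())
E
python3 m.py; python3 - <<'E'
from plant import vision
import cv2
c=vision.capture("scene"); cv2.imwrite("pics/s2.png",cv2.resize(c["img"][130:370,80:440,::-1],None,fx=2,fy=2))
E
```

```text
tcp lane -0.2294551620908597 -0.00044176758872127575 0.04359493219246779
front of big -0.17761319731848188 center~ -0.21361319731848188 face across 0.011194974698103152 top 0.07736370191069529
```

View pics/s2.png

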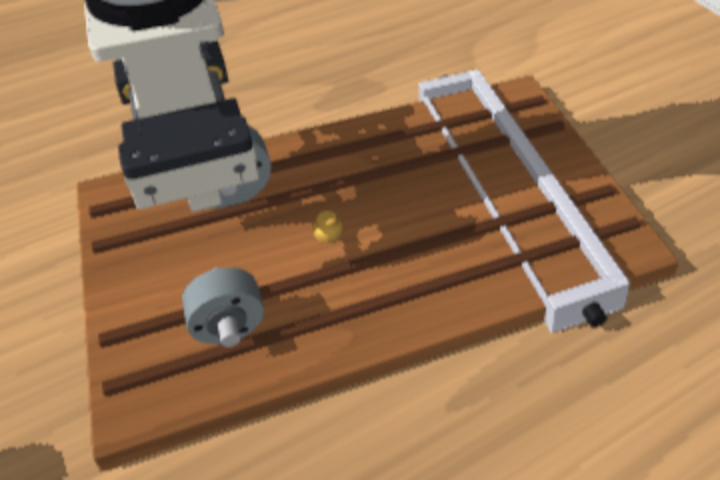

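>>> move_arm([
  [-0.09,0.0009,0.0049,0,0,0,0],
  [-0.09,0.0009,0.0049,0,0,0,0],
  [-0.09,0.0011,0.0059,0,0,0,0],
  [-0.09,0.0011,0.0059,0,0,0,0],
  [-0.09,0.0011,0.0059,0,0,0,0],
  [-0.09,0.0011,0.0059,0,0,0,0],
  [-0.09,0.0011,0.0059,0,0,0,0],
  [-0.09,0.0011,0.0059,0,0,0,0],
  [-0.09,0.0011,0.0059,0,0,0,0],
  [-0.09,0.0011,0.0059,0,0,0,0],
  [-0.09,0.0011,0.0059,0,0,0,0],
  [-0.09,0.0011,0.0059,0,0,0,0],
  [-0.09,0.0011,0.0059,0,0,0,0],
  [-0.09,0.0011,0.0059,0,0,0,0],
  [-0.09,0.0011,0.0059,0,0,0,0],
])

```text
time_s: 7.0
tcp_pos: [0.4559, -0.0905, 0.0436]
eef_rot: [-180.0, -0.0, -100.3]
contact_force: [-0.0, -0.6, 0.5]
gripper_width: 0.0401
gripper_force: 0.0
```

```bash
python3 m.py; python3 - <<'E'
from plant import vision
import cv2
c=vision.capture("scene"); cv2.imwrite("pics/s3.png",cv2.resize(c["img"][130:370,80:440,::-1],None,fx=2,fy=2))
E
```

```text
tcp lane -0.14127633910681223 4.167099142777034e-05 0.04360642876715284
front of big -0.09354617031885279 center~ -0.1295461703188528 face across 0.011346165509601753 top 0.04156171367331468
```

View pics/s3.png

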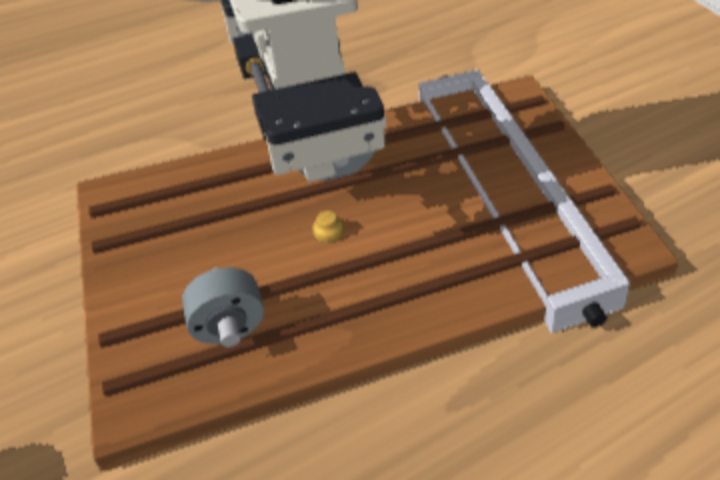

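>>> move_arm([
  [-0.09,0.0009,0.0049,0,0,0,0],
  [-0.09,0.0011,0.0059,0,0,0,0],
  [-0.09,0.0011,0.0059,0,0,0,0],
  [-0.09,0.0011,0.0059,0,0,0,0],
  [-0.09,0.0011,0.0059,0,0,0,0],
  [-0.09,0.0011,0.0059,0,0,0,0],
  [-0.09,0.0011,0.0059,0,0,0,0],
  [-0.09,0.0011,0.0059,0,0,0,0],
  [-0.09,0.0011,0.0059,0,0,0,0],
  [-0.09,0.0011,0.0059,0,0,0,0],
  [-0.09,0.0011,0.0059,0,0,0,0],
  [-0.09,0.0011,0.0059,0,0,0,0],
  [-0.09,0.0011,0.0059,0,0,0,0],
  [-0.09,0.0011,0.0059,0,0,0,0],
])

```text
time_s: 8.85
tcp_pos: [0.471, -0.0089, 0.0436]
eef_rot: [180.0, 0.0, -100.3]
contact_force: [0.3, 0.1, -0.1]
gripper_width: 0.04
gripper_force: 0.0
```

```bash
python3 m.py
```

```text
tcp lane -0.05821253590594065 0.0004669682767750455 0.04360077985298717
front of big -0.01245344696938506 center~ -0.048453446969385056 face across 0.008358330533470432 top 0.06401223422128388
```

TCP is at about -0.058 in lane coordinates; I go on to about -0.02, slowly over the ridge.

>>> move_arm([
  [-0.09,0.0007,0.0039,0,0,0,0],
  [-0.09,0.0007,0.0039,0,0,0,0],
  [-0.09,0.0007,0.0039,0,0,0,0],
  [-0.09,0.0007,0.0039,0,0,0,0],
  [-0.09,0.0007,0.0039,0,0,0,0],
  [-0.09,0.0007,0.0039,0,0,0,0],
  [-0.09,0.0007,0.0039,0,0,0,0],
  [-0.09,0.0007,0.0039,0,0,0,0],
  [-0.09,0.0007,0.0039,0,0,0,0],
  [-0.09,0,0,0,0,0,0],
  [-0.09,0,0,0,0,0,0],
  [-0.09,0,0,0,0,0,0],
])

```text
time_s: 10.4
tcp_pos: [0.4772, 0.0257, 0.0435]
eef_rot: [180.0, -0.0, -100.4]
contact_force: [0.0, 0.6, 0.6]
gripper_width: 0.0396
gripper_force: 0.0
```

```bash
python3 m.py;python3 - <<'E'
from plant import vision
import cv2
c=vision.capture("scene"); cv2.imwrite("pics/s4.png",cv2.resize(c["img"][130:370,80:440,::-1],None,fx=2,fy=2))
E
```

```text
tcp lane -0.02355959806436392 0.0001510656955988985 0.04355239217743942
front of big 0.03095524484309084 center~ -0.005044755156909157 face across 0.003316826975958601 top 0.06524605420859436
```

View pics/s4.png

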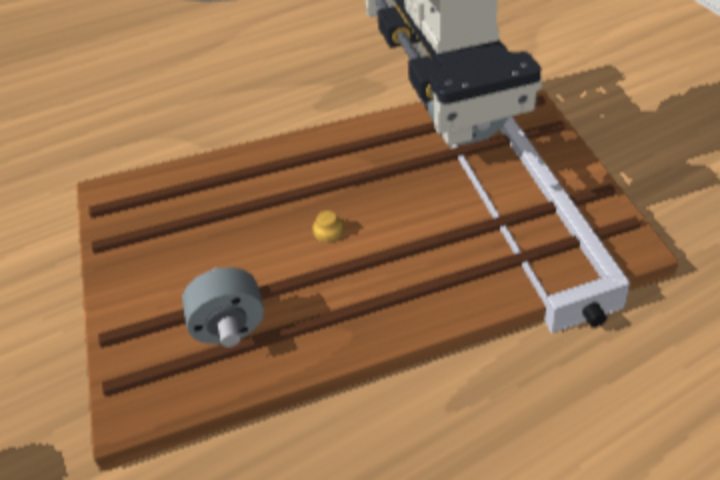

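>>> move_arm([
  [-0.09,-0.0018,-0.0098,0,0,0,0],
  [-0.09,-0.0018,-0.0098,0,0,0,0],
  [-0.09,-0.0018,-0.0098,0,0,0,0],
  [-0.09,0,0,0.02,0,0,0],
  [-0.09,0,0,0.04,0,0,0],
  [-0.09,0,0,0.05,0,0,0],
  [-0.09,0,0,0.05,0,0,0],
  [-0.09,0.05,0.05,0.02,0,0,0],
  [-0.09,0.05,0.05,0,0,0,0],
  [-0.09,0.04,0.05,0,0,0,0],
  [-0.09,0,0.05,0,0,0,0],
  [-0.09,0,0.05,0,0,0,0],
  [-0.09,0,0.05,0,0,0,0],
  [-0.09,0,0,0,0,0,0],
  [-0.09,0,0,0,0,0,0],
])

```text
time_s: 12.38
tcp_pos: [0.5975, 0.2814, 0.2201]
eef_rot: [180.0, -0.0, -100.3]
contact_force: [0.3, 0.4, 0.4]
gripper_width: 0.0399
gripper_force: 0.0
```

```bash
python3 m.py;python3 - <<'E'
from plant import vision
from h import *
c=vision.capture("scene"); cv2.imwrite("pics/s5.png",cv2.resize(c["img"][130:370,80:440,::-1],None,fx=2,fy=2))
E
```

```text
tcp lane 0.24904749767530962 0.07294796065249456 0.22037993494011568
front of big 0.03181286821831195 center~ -0.004187131781688044 face across 0.01129570462363149 top 0.09101207747804875
```

View pics/s5.png

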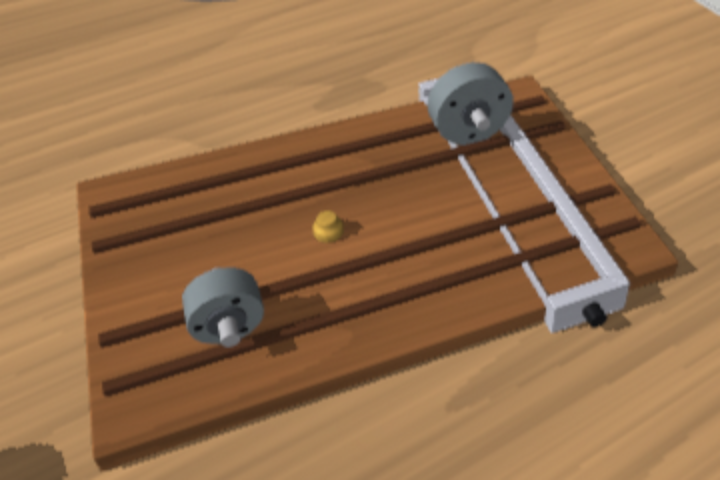

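The picture shows the large wheel upright in the near notch, at about (470,105), between the ridge and the end stop. Its top is at 0.091 m, as it should be when standing. The small wheel is untouched at (223,305), and the arm is clear.

```bash
python3 -c "
from plant import workorder
print(workorder.close_job())"
```

```text
the job is handed in; nothing more can be done
None
```

I pushed the large wheel by both axle ends along the near lane and over the ridge, and handed the job in with it standing in the notch about 4 mm from the notch point and the small wheel unmoved; I inferred the half turn from about 240 mm of travel rather than measuring it, and the hand-in returned no verdict.

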